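# Tuck a drip strip under the lip of the column bay and hold it down

## Task

One bay of the drip deck already has its metal drip strip; the bay with the chromatography column standing behind it has none. Take the loose strip from the bench by its rib, lay it on the deck in that bay and slide its far edge about 20 mm under the bay's hinged lip without lifting the lip, touching nothing else out of place. Finish while still holding the strip pressed down flat on the deck, firmly but without leaning hard on it (around 10 N); do not let go.

Things in the scene. Friction and masses are not known exactly. Their poses are not given: they have to be found in the camera images.
- deck: Fixed grey drip deck, 291 mm deep, 330 mm wide. Origin: at bench level, midway between the bays, on the line of the lips' front edges; +x to the back (the way strips go in), +y left. Flat surface at z = 14 mm from x = -125 mm. Bays centred at y = +78 (left) and -78 mm (right), 124 mm wide between guide rails 6 mm high; stop under the lips at x = 36 mm. Housing at x = 62 to 166 mm, 40 mm high.
- column: Fixed upright column (tube with steel ends on a black foot 44 mm across, top 225 mm over the bench) on the housing behind the bay that needs the strip, left or right. Origin: NOT in the column but at the mouth of its bay: on the deck surface, mid-bay, below the lip's front edge; the column's axis is 120 mm further along +x. Axes as the deck's.
- fitted: The strip already in place in the other bay: fixed, same shape as the loose one. Origin: on the deck surface, mid-bay, below the front edge of that bay's lip; axes as the deck's.
- lip_left (a joint): Hinge of the left (+y) bay's lip, rad: 0 at rest, grows as its front edge is lifted; over 0.1 is a fault. The lip is a light aluminium flap (60 g, 120 mm wide, 58 mm long, 3 mm thick) hinged at its back; at rest its underside is level, 8 mm above the deck surface, its front 10 mm flaring up to about 11 mm. It swings freely and falls back.
- lip_right (a joint): The same for the right bay's lip (at -y of the deck).
- nose_left (a point): Point at the middle of the left lip's front edge, at the height of the lip's level underside (8 mm above the deck surface).
- nose_right (a point): The same on the right lip.
- strip: The loose aluminium drip strip, about 140 g, lying on the bench to the robot's right: plate 100 x 100 x 4 mm with an upright rib to hold it by, 10 mm thick (x), 60 mm long (y), its top 40 mm above the underside. Origin: centre of the plate's underside, z up; the rib's centre plane is at x = -25 mm; +x points to the far edge that goes under the lip.
- strip_edge (a point): Middle of the strip's far edge, at its underside (50 mm along the strip's +x from its origin).
- vial: Bystander: amber vial, 28 mm across, 50 mm tall, on the housing. Origin under its centre.
- beaker: Bystander: glass beaker, 70 mm across, 90 mm tall, on the bench. Origin under its centre.
- reagent: Bystander: amber bottle, 72 mm across, 160 mm tall, on the bench. Origin under its centre.
- wrench: Bystander: steel wrench 120 mm long, lying on the bench. Origin under its middle.
- jar: Bystander: white jar, 50 mm across, 60 mm tall, on the bench. Origin under its centre.
- collar: Bystander: steel collar, 40 mm across, 15 mm high, on the bench. Origin under its centre.

How it is judged:
By the outcome, as a careful person would: the job done as asked, in the order asked, and still so for the second after the job is handed in, while the arm keeps its last pose, push and grip.
It also fails if it takes over 43 s, if anything falls off the work surface, if the arm or the gripper's body presses on something with over 40 N, if the wrist force passes 120 N, or if a joint passes its speed limit or range.

## Robot

A 6-joint arm with a two-finger parallel gripper is mounted at the origin on the work surface. World frame = base frame: x ahead of the robot, y to its left, z up, the work surface at z = 0. Lengths are in mm, angles in rad, forces in N, time in s.
With the tool pointing down it reaches from about 300 to 850 mm from the base axis. Payload 5.4 kg.
Tool frame: the origin (TCP) lies midway between the tips of the shut fingers; the grasp point (between the pads) lies 19 mm behind it (manip.grip_depth is the distance from the TCP to the grasp point, in mm); z points along the fingers, y is the direction in which the jaws open and shut (so a half turn about z gives the same grasp; the last joint's range is limited). The gripper opens to 85 mm and grips with 20 to 120 N. Pads are 22 mm wide; open, the fingers measure 114 mm over their backs; the gripper's body (76 mm by 85 mm) begins 54 mm behind the grasp point. The pads swing forward as they close: fully open they stand 13 mm farther back than shut.
Start: joints at [-1.56, 0.158, 1.597, -0, 1.386, -0.21], TCP at [125.908, -561.029, 231.299] pointing down, gripper open.
Joint ranges: [-2.91, 2.91], [-0.94, 2.29], [0.18, 2.7], [-1.29, 4.43], [0.17, 2.64], [-3, 3]. Speed limits (rad/s): [2.57, 2.57, 3.14, 3.14, 3.14, 3.14].

## Interface

Orientations are given as a unit quaternion [w, x, y, z].
In Python, from rig import manip, eyes, hand_in, models gives the robot as it stands.
- The arm moves only by the tool drive_tool, never from a script. Its argument "rows" is one flat list of numbers, 7 for each row, row after row: the shift along the tool's x, y, z in cm, then the turn, a rotation vector about the tool's x, y, z in degrees, then the finger opening in cm, from 0 to 8.54. In form: [dx, dy, dz, wx, wy, wz, fingers, dx, dy, dz, wx, wy, wz, fingers, ...]. A call has 1 to 20 rows; each row is the pose to reach, as a shift and turn from the pose commanded when the call began, along the tool's axes at that moment; what a row does not reach only later rows make up. A row lasts 1/8 s, in which the tool goes at most 62.5 mm and 10.7 degrees, less where a joint would pass 70% of its speed; a pose out of reach is approached as far as the arm can. A call with a gripper value outside its range is refused whole. The fingers move at their own pace and stop on an object; "force" is the grip in N (left out, the last holds). Time passes only in rows, so rows that repeat a pose let the fingers close. It gives the time, the measured TCP pose, the force and the opening at its end, in the units of the state.
- manip.get_obs(): the state, without advancing time (a new reading comes with each control period).
- eyes.read_camera(name): name is "side" or "top" or "wrist"; returns a dict with "image" (420x560x3 uint8, red, green, blue), "range_z" (420x560 float32, mm along the optical axis (not along the pixel's ray), 0 where there is no reading), "vertical_fov" (degrees; the focal length in pixels is half the picture's height over the tangent of half this angle, whatever the lens; pixels are square), "cx", "cy" (the principal point, pixels), "R" (3x3) and "t" (3): a world point X has camera coordinates R X + t. Camera axes: x right, y down, z forward; pixel columns grow to the right and rows downward; lengths in mm; the calibration is good to about 2 mm. A picture is of the moment at which its call begins.
- hand_in(): hands the job in, once; it reports no verdict.
Trained networks look in the newest picture that a camera, given by its name, has taken for a name from the list of things; names that differ only in an ending like _2 or _b are one class to them, and where a whole thing is asked for, a point or a joint stands for the part that bears it (a point fixed in the world has none). Each returns a list of dicts, best first, with "confidence" (0 to 1); they miss things now and then, are a little off and sometimes report something else, mostly with a low value. They report only what shows in the picture. A call takes as long as a camera call.
- models.spot_in(name, camera): "at" ([x, y, z] in mm, in world coordinates, good to about 4 mm: the middle of the surface that is visible of it).
- models.spot_point(name, camera): "at" ([x, y, z] in mm, in world coordinates, good to about 4 mm: a listed point, or the origin of a listed thing).
The state is a dict: "time_s": time; "joint_positions": joint angles; "dq": joint speeds; "effort": joint torques, N m; "tcp_pos": TCP position; "tcp_rot": TCP orientation; "ft_force": force on the tool from outside, world axes, zero at the start; "torque": the same for the moment, N m; "grip_width": opening from 0.0 (shut) to 1.0 (fully open).
Only numpy, scipy, OpenCV 4.12 (cv2) and the standard library are available. Lean on these libraries where they do the work, as an engineer would, in place of code of your own. Each camera call takes 0.05 s, during which the arm holds its last target.

## Working session

There is one attempt and no reset: what is moved stays moved. The work goes in short steps, Python scripts to look and compute and a tool call to move; the robot and the scene stay as the last step left them, time stands still between calls to the robot, and variables do not carry over. Pictures are saved under pics/ and viewed, and the job is handed in when it is done.

Besides the shell and the picture viewer there is one more tool, called after ">>>" as name(argument=value, ...) on one line, values as JSON. drive_tool: Moves the arm, as the interface text tells. Its arguments: {"type":"object","properties":{"rows":{"type":"array"},"force":{"type":"number"}},"required":["rows"]}

```bash
mkdir -p pics; python3 - <<'E'
from rig import manip, eyes, models
import cv2
o=manip.get_obs()
for k in o: print(k,o[k])
for c in ["side","top","wrist"]:
    r=eyes.read_camera(c); cv2.imwrite(f"pics/a_{c}.png",r["image"][:,:,::-1]); print(c,r["t"],r["vertical_fov"])
for n,c in [("strip","top"),("strip","side"),("strip","wrist"),("deck","top"),("deck","side"),("column","top"),("column","side"),("fitted","top"),("fitted","side"),("nose_left","top"),("nose_right","top"),("nose_left","side"),("nose_right","side"),("strip_edge","top"),("strip_edge","side"),("strip_edge","wrist")]:
    print(n,c,[(([round(float(v)) for v in d["at"]]),round(d["confidence"],2)) for d in models.spot_point(n,c)][:3])
E
```

```text
time_s 0.0
joint_positions [-1.56009897e+00  1.59063503e-01  1.59825533e+00 -9.84293916e-06
  1.38619829e+00 -2.10134582e-01]
dq [ 0.00027755  0.00083328  0.00070364 -0.00071822 -0.0005518   0.00071975]
effort [-1.29161832e-03 -3.96005130e+01 -3.31430840e+01 -4.42036717e-04
  8.38833454e-03 -2.29082833e-07]
tcp_pos [ 125.8991676  -560.42205246  230.29721643]
tcp_rot [-9.57934914e-04  9.93909787e-01  1.10192597e-01  9.09806979e-05]
ft_force [ 0.06526998  0.48364251 -0.20804965]
torque [0.00980895 0.01473544 0.05109371]
grip_width 1.0002041465489446
side [-542.99309138  127.89427798 1015.64874154] 51.362925288189544
top [  70.47603073  584.6331997  1383.39982418] 46.99078918222136
wrist [-574.52894208  -35.17732321  378.78234489] 67.84823254081492
strip top [([424, -355, 3], 0.62)]
strip side [([424, -359, 3], 0.55), ([431, 393, 1], 0.33)]
strip wrist []
deck top [([611, 22, -1], 0.86), ([437, 393, -6], 0.21)]
deck side [([614, 22, 1], 0.64), ([617, 103, 19], 0.59)]
column top []
column side []
fitted top [([609, -60, 12], 0.93)]
fitted side [([608, -58, 15], 0.81), ([620, 411, 1], 0.24)]
nose_left top [([614, 99, 25], 0.65)]
nose_right top [([609, -58, 23], 0.94), ([609, -59, 11], 0.52)]
nose_left side [([612, 103, 20], 0.94)]
nose_right side [([611, -58, 25], 0.85), ([713, 39, 54], 0.47)]
strip_edge top [([409, -188, 3], 0.75), ([478, -349, -6], 0.7)]
strip_edge side [([473, -352, -1], 0.92), ([717, 37, 55], 0.49)]
strip_edge wrist []
```

View pics/a_top.png

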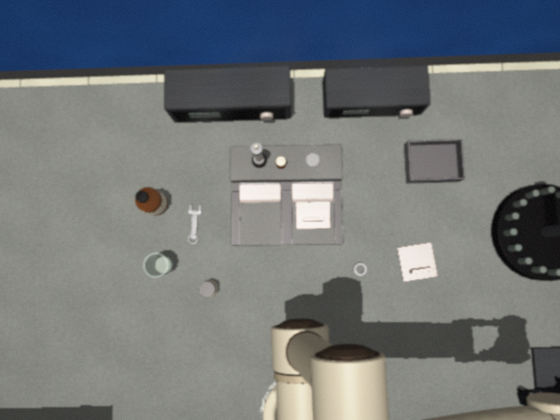

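View pics/a_side.png

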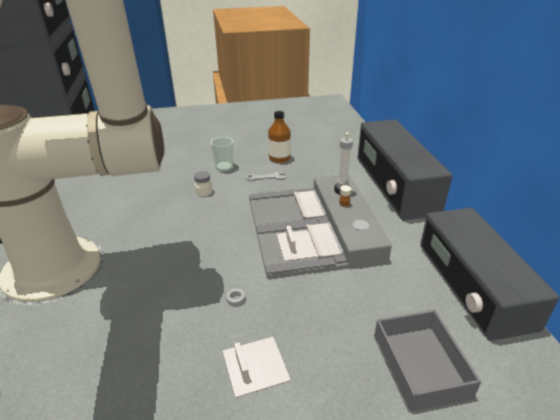

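View pics/a_wrist.png

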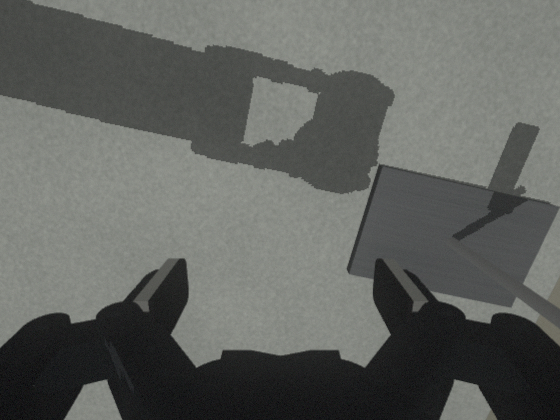

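Top view: column at (258,155) stands behind the left bay (empty, 260,215). The fitted strip is at (313,215). The loose strip is at (417,262), slightly turned, with its rib on the near side. Next I'll measure poses.

```bash
cat > h.py <<'E'
import numpy as np, cv2
from rig import manip, eyes, models
def cloud(r):
    h,w=r["range_z"].shape; f=h/2/np.tan(np.radians(r["vertical_fov"])/2)
    u,v=np.meshgrid(np.arange(w),np.arange(h)); z=r["range_z"]
    P=np.stack([(u-r["cx"])/f*z,(v-r["cy"])/f*z,z],-1)
    R=np.array(r["R"]);t=np.array(r["t"])
    W=(P-t)@R; W[z==0]=np.nan
    return W
def pix2plane(r,uv,zp):
    h=r["range_z"].shape[0]; f=h/2/np.tan(np.radians(r["vertical_fov"])/2)
    uv=np.atleast_2d(uv); d=np.c_[(uv[:,0]-r["cx"])/f,(uv[:,1]-r["cy"])/f,np.ones(len(uv))]
    R=np.array(r["R"]);t=np.array(r["t"]); c=-R.T@t; D=d@R
    s=(zp-c[2])/D[:,2]; return c+s[:,None]*D
def proj(r,X):
    h=r["range_z"].shape[0]; f=h/2/np.tan(np.radians(r["vertical_fov"])/2)
    p=np.atleast_2d(X)@np.array(r["R"]).T+np.array(r["t"]); return np.c_[p[:,0]/p[:,2]*f+r["cx"],p[:,1]/p[:,2]*f+r["cy"]]
E
python3 - <<'E'
from h import *
for c in ["top","side"]:
    r=eyes.read_camera(c); W=cloud(r); g=r["image"].astype(int)
    X,Y,Z=W[...,0],W[...,1],W[...,2]
    m=(X>340)&(X<520)&(Y<-260)&(Y>-450)
    print(c,"bench z",np.nanmedian(Z[(X>340)&(X<520)&(Y<-440)&(Y>-480)]))
    s=m&(g.min(2)>150)
    n,l,st,_=cv2.connectedComponentsWithStats(s.astype(np.uint8)); k=1+np.argmax(st[1:,4]); s=l==k
    cn=max(cv2.findContours(s.astype(np.uint8),0,2)[0],key=len)[:,0].astype(float)
    hull=pix2plane(r,cn,4)[:,:2].astype(np.float32)
    print("strip",cv2.minAreaRect(hull))
    mz=m&(Z>20)&(Z<60); print("rib pts",mz.sum(), np.nanmedian(W[mz],0) if mz.any() else None, cv2.minAreaRect(W[mz][:,:2].astype(np.float32)) if mz.any() else None)
    d=(X>440)&(X<820)&(Y>-190)&(Y<230)&(Z>9)&(Z<60)
    n,l,st,_=cv2.connectedComponentsWithStats(d.astype(np.uint8)); k=1+np.argmax(st[1:,4]); dd=l==k
    print("deck",dd.sum(),cv2.minAreaRect(W[dd][:,:2].astype(np.float32)))
    hs=dd&(Z>34)&(Z<46); print("housing",hs.sum(),cv2.minAreaRect(W[hs][:,:2].astype(np.float32)),np.nanmedian(Z[hs]))
    # lip surfaces z~ 14+8+3=25
    for nm,y0,y1 in[("left",40,170),("right",-120,20)]:
        q=(X>595)&(X<690)&(Y>y0)&(Y<y1)&(Z>21)&(Z<33)&(g.min(2)>130)
        print(nm,q.sum(),cv2.minAreaRect(W[q][:,:2].astype(np.float32)),np.nanmedian(Z[q]))
    for n in ["collar","jar","wrench","vial","strip","column"]:
        print(n,[(np.round(d["at"]),round(d["confidence"],2)) for d in models.spot_in(n,c)][:2])
E
```

```text
top bench z 0.22710556928325565
strip ((422.8592834472656, -359.7565612792969), (104.8364028930664, 106.79624938964844), 7.042315483093262)
rib pts 87 [ 398.01700516 -360.51461959   39.33694802] ((397.9059143066406, -362.7419128417969), (9.992134094238281, 60.004676818847656), 7.262949466705322)
deck 10465 ((631.960693359375, 14.789199829101562), (336.08685302734375, 297.9339599609375), 89.53404998779297)
housing 110 ((694.2421264648438, 16.234161376953125), (168.79879760742188, 329.8085632324219), 0.43009233474731445) 38.81794349111887
left 766 ((635.0240478515625, 104.47518157958984), (128.19190979003906, 75.26666259765625), 88.96268463134766) 25.465793010647673
right 803 ((632.4150390625, -49.164283752441406), (74.44281768798828, 138.08444213867188), 0.7854977250099182) 25.205692099361375
collar []
jar [(array([363., 245.,  63.]), 0.67)]
wrench [(array([562., 305.,   8.]), 0.68)]
vial [(array([713.,  38.,  99.]), 0.39)]
strip [(array([ 428., -356.,    9.]), 0.82), (array([642.,  28.,  24.]), 0.41)]
column [(array([726.,  90., 137.]), 0.86)]
side bench z 1.4463720127409823
strip ((
[... 343 characters left out ...]
 88.96031951904297)
housing 359 ((632.09814453125, -12.632720947265625), (195.26449584960938, 339.27093505859375), 16.584060668945312) 40.09406553139698
left 586 ((638.9730224609375, 105.48162841796875), (75.39277648925781, 133.79498291015625), 4.146693706512451) 26.577048731639614
right 879 ((634.6767578125, -49.94523620605469), (139.49888610839844, 77.46136474609375), 89.51870727539062) 26.647897090514405
collar []
jar [(array([364., 242.,  38.]), 0.6), (array([642., -63.,  27.]), 0.15)]
wrench [(array([555., 298.,   6.]), 0.76)]
vial [(array([715.,  26.,  86.]), 0.52)]
strip [(array([ 426., -364.,    7.]), 0.8), (array([642., -64.,  28.]), 0.73)]
column [(array([732.,  86., 147.]), 0.97)]
```

```bash
python3 - <<'E'
from h import *
r=eyes.read_camera("top"); i=r["image"][:,:,::-1]
a=cv2.resize(i[130:260,215:360],None,fx=5,fy=5,interpolation=cv2.INTER_CUBIC);cv2.imwrite("pics/b_top.png",a[:600])
r=eyes.read_camera("side"); i=r["image"][:,:,::-1]
a=cv2.resize(i[120:290,230:400],None,fx=3.5,fy=3.5,interpolation=cv2.INTER_CUBIC);cv2.imwrite("pics/b_side.png",a)
E
```

```text
(no output)
```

View pics/b_top.png

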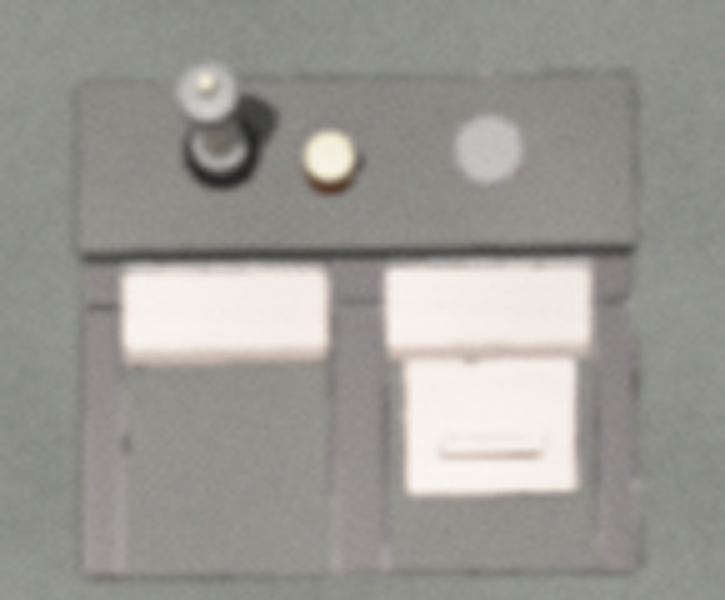

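View pics/b_side.png

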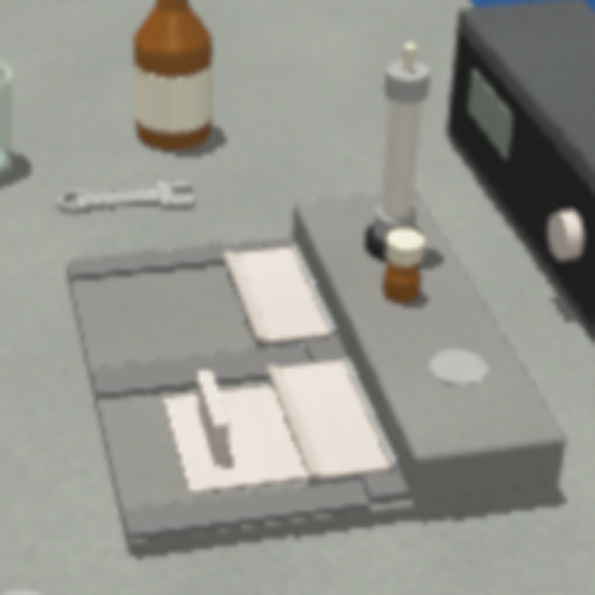

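Left bay is empty, with the column behind it. The deck is turned about -0.6°. The strip's rib is at about (399,-363) with yaw +7.2°. I'll move above the rib with the jaws along the strip's x.

>>> drive_tool(rows=[2,-0.9,0,0,0,-6,5,6,-2.6,0.5,0,0,-16,5,10,-4.3,1.5,0,0,-26,5,14,-6,2.5,0,0,-36,5,18,-7.7,3.5,0,0,-46,5,22,-9.4,4.5,0,0,-56,5,26,-11.2,6,0,0,-66,5,29,-12.5,7.5,0,0,-76,5,31,-13.3,8,0,0,-84.5,5,31,-13.3,8,0,0,-84.5,5,31,-13.3,8,0,0,-84.5,5], force=60)

```text
time_s: 3.12
tcp_pos: [399.0, -363.9, 151.6]
tcp_rot: [0.0, 0.662, 0.749, -0.0]
ft_force: [0.3, -0.4, 0.1]
grip_width: 0.587
```

```bash
cat >> h.py <<'E'
from scipy.spatial.transform import Rotation as Ro
def pose():
    o=manip.get_obs(); q=o["tcp_rot"]; return np.array(o["tcp_pos"]),Ro.from_quat([q[1],q[2],q[3],q[0]]),o
E
python3 - <<'E'
from h import *
p,R,o=pose(); print(p,R.as_matrix().round(3),o["time_s"],o["joint_positions"])
r=eyes.read_camera("wrist"); cv2.imwrite("pics/c_wrist.png",r["image"][:,:,::-1])
print("cam in tool",R.inv().apply(-np.array(r["R"]).T@r["t"]-p))
W=cloud(r);Z=W[...,2]
m=(Z>30)&(Z<48)&(np.hypot(W[...,0]-399,W[...,1]+363)<60)
n,l,st,_=cv2.connectedComponentsWithStats(m.astype(np.uint8));print(st)
k=1+np.argmax(st[1:,4]);m=l==k
print("rib",m.sum(),cv2.minAreaRect(W[m][:,:2].astype(np.float32)),np.median(W[m],0))
r=eyes.read_camera("top");W=cloud(r);Z=W[...,2];m=(Z>20)&(Z<60)&(np.hypot(W[...,0]-399,W[...,1]+363)<50);print(m.sum())
E
```

```text
[ 398.97476848 -363.91335763  151.62940949] [[-0.122  0.992 -0.   ]
 [ 0.992  0.122 -0.001]
 [-0.001 -0.    -1.   ]] 3.125 [-9.63140405e-01  1.43390148e-01  1.77721954e+00 -4.20482855e-04
  1.22044112e+00 -1.08576651e+00]
cam in tool [  68.31687324    0.48876844 -142.6377835 ]
[[     0      0    560    420 234373]
 [   276    166     12     71    827]]
rib 827 ((400.2544250488281, -362.3094177246094), (9.487444877624512, 60.01011657714844), 7.318961143493652) [ 400.19507397 -360.3276765    39.8728938 ]
87
```

View pics/c_wrist.png

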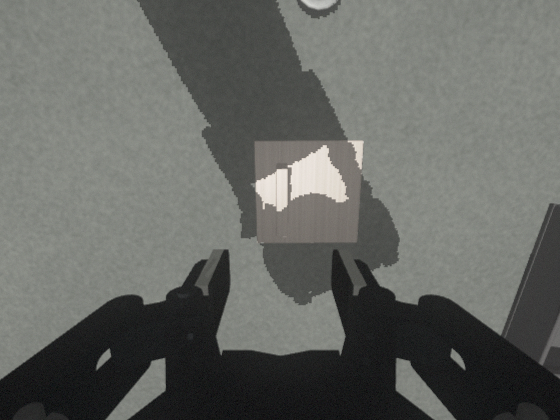

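The wrist view shows the rib at columns 276–288, centred between the fingers (columns 228–333), and the depth fit agrees. I'll descend and grip.

>>> drive_tool(rows=[0.1,0.1,2,0,0,0,5,0.1,0.1,6,0,0,0,5,0.1,0.1,10,0,0,0,5,0.1,0.1,12.5,0,0,0,5,0.1,0.1,13.6,0,0,0,5,0.1,0.1,14,0,0,0,5,0.1,0.1,14,0,0,0,5,0.1,0.1,14,0,0,0,3,0.1,0.1,14,0,0,0,0.5,0.1,0.1,14,0,0,0,0.5,0.1,0.1,14,0,0,0,0.5,0.1,0.1,14,0,0,0,0.5,0.1,0.1,14,0,0,0,0.5,0.1,0.1,14,0,0,0,0.5], force=60)

```text
time_s: 4.97
tcp_pos: [400.6, -362.8, 12.1]
tcp_rot: [0.001, 0.662, 0.75, -0.0]
ft_force: [-1.1, 0.8, 6.1]
grip_width: 0.106
```

```bash
python3 - <<'E'
from h import *
p,R,o=pose(); print(p,R.as_matrix().round(3),o["time_s"],o["grip_width"],o["ft_force"],o["torque"])
r=eyes.read_camera("side"); cv2.imwrite("pics/d_side.png",cv2.resize(r["image"][260:420,150:370,::-1],None,fx=3.5,fy=3.5))
E
```

```text
[ 400.56814676 -362.82658211   12.12878139] [[-0.125  0.992  0.001]
 [ 0.992  0.125 -0.001]
 [-0.001  0.001 -1.   ]] 4.975 0.10564041110582051 [-1.05530132  0.80679282  6.07632741] [0.14419437 0.12516273 0.00693502]
```

View pics/d_side.png

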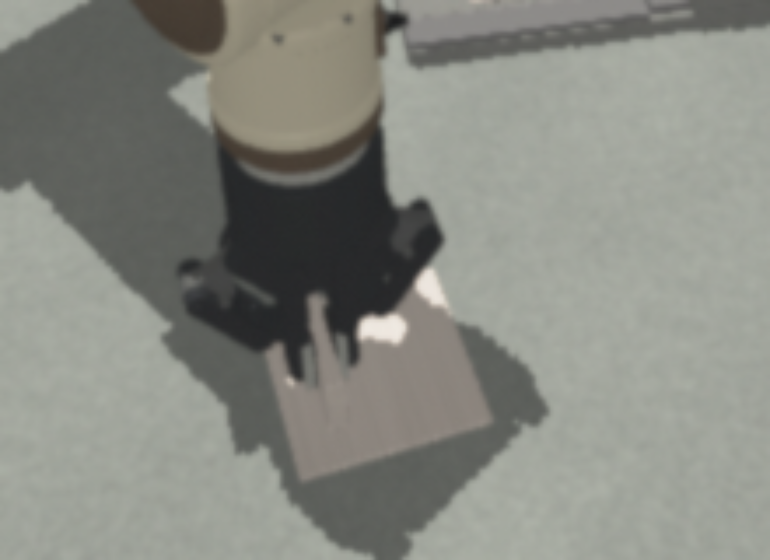

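Gripped at 9 mm opening and centred on the rib. I'll firm up the grip, lift, and carry over to the left bay.

>>> drive_tool(rows=[0,0,-0.5,0,0,0,0.5,0,0,-2,0,0,0,0.5,0,0,-5,0,0,0,0.5,0,0,-9,0,0,0,0.5,1,0.4,-12,0,0,0,0.5,4,1.5,-13,0,0,0,0.5,8.5,3.3,-13,0,0,1,0.5,13,5,-13,0,0,2,0.5,17.5,6.7,-13,0,0,3,0.5,22,8.5,-13,0,0,4,0.5,26.5,10.2,-13,0,0,5,0.5,31,12,-13,0,0,6,0.5,35.5,13.7,-13,0,0,7,0.5,39.5,15.2,-12.5,0,0,8,0.5,42.5,16.3,-12,0,0,8,0.5,44,16.9,-11,0,0,8,0.5,44.6,17.1,-10,0,0,8,0.5,44.6,17.1,-10,0,0,8,0.5,44.6,17.1,-10,0,0,8,0.5], force=100)

```text
time_s: 7.4
tcp_pos: [514.3, 100.6, 111.3]
tcp_rot: [0.0, 0.713, 0.701, -0.0]
ft_force: [-0.2, -0.4, -0.5]
grip_width: 0.098
```

```bash
python3 - <<'E'
from h import *
p,R,o=pose(); print(p,R.as_matrix().round(3),o["time_s"],o["grip_width"],o["ft_force"],o["torque"])
for c in ["side","top","wrist"]:
    r=eyes.read_camera(c); i=r["image"][:,:,::-1]
    if c=="side": i=cv2.resize(i[100:290,200:400],None,fx=3,fy=3)
    if c=="top": i=cv2.resize(i[120:270,200:370],None,fx=4,fy=4)
    cv2.imwrite(f"pics/e_{c}.png",i)
    for n in ["nose_left","nose_right","strip_edge","strip","deck","column","fitted"]:
        print(c,n,[(np.round(d["at"]),round(d["confidence"],2)) for d in models.spot_point(n,c)][:2])
E
```

```text
[514.2788152  100.64284332 111.34806607] [[ 0.016  1.    -0.   ]
 [ 1.    -0.016 -0.   ]
 [-0.    -0.    -1.   ]] 7.4 0.09752130876135323 [-0.22548503 -0.37415015 -0.52258966] [-0.00115498  0.00870712 -0.03236496]
side nose_left [(array([617., 104.,  21.]), 0.85)]
side nose_right [(array([612., -54.,  24.]), 0.83)]
side strip_edge [(array([589., 102.,  97.]), 0.64), (array([718.,  38.,  55.]), 0.61)]
side strip []
side deck [(array([612.,  22.,  -2.]), 0.92)]
side column []
side fitted [(array([607., -59.,  16.]), 0.71), (array([436., 388.,   4.]), 0.41)]
top nose_left []
top nose_right [(array([608., -54.,  26.]), 0.75)]
top strip_edge []
top strip []
top deck [(array([610.,  21.,  -2.]), 0.76)]
top column []
top fitted [(array([607., -62.,  12.]), 0.56), (array([611., -56.,  23.]), 0.38)]
wrist nose_left []
wrist nose_right []
wrist strip_edge [(array([590., 100., 101.]), 0.74)]
wrist strip [(array([536.,  99.,  92.]), 0.71)]
wrist deck []
wrist column []
wrist fitted []
```

View pics/e_side.png

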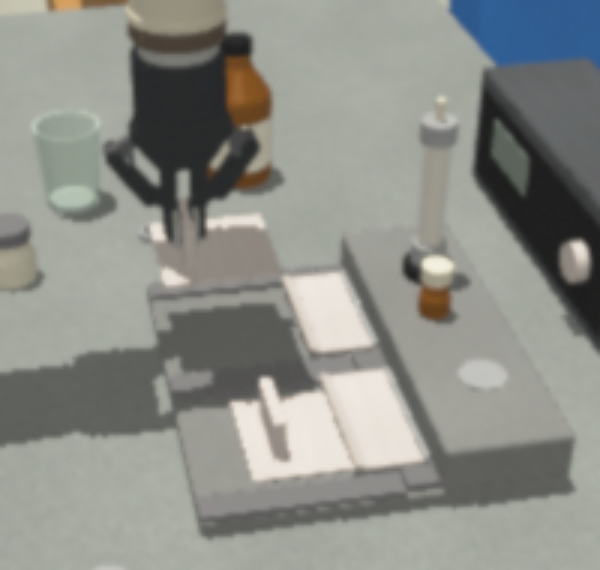

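View pics/e_wrist.png

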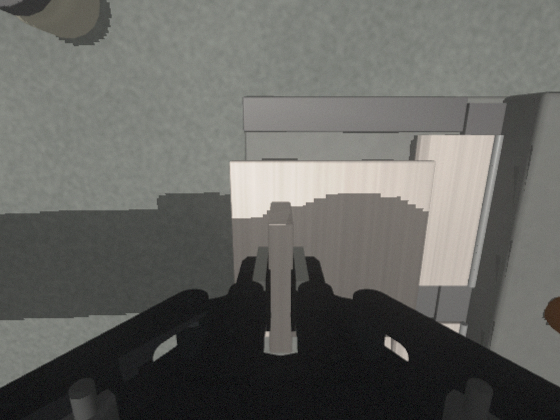

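View pics/e_top.png

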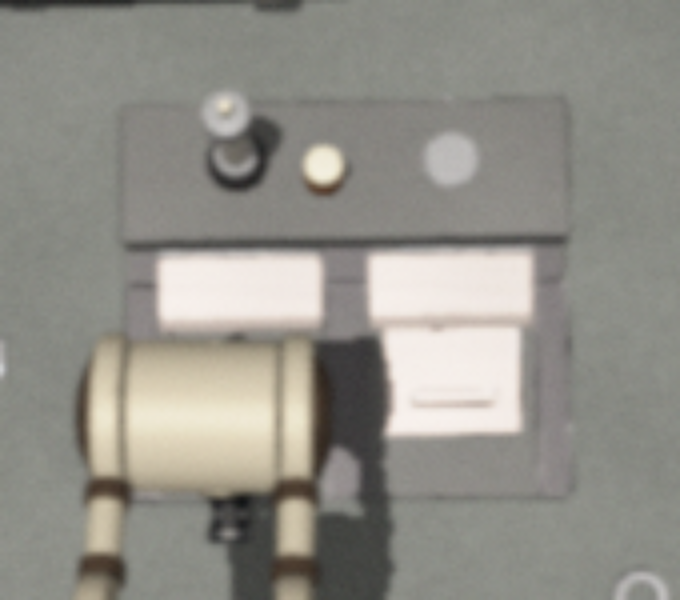

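```bash
python3 - <<'E'
from h import *
p,R,o=pose()
r=eyes.read_camera("wrist");W=cloud(r);Z=W[...,2]
np.set_printoptions(precision=1,suppress=True)
for rc in [(148,405),(148,411),(148,416),(148,420),(148,425),(148,435),(148,490),(148,460)]: print(rc,W[rc],r["image"][rc])
# lip
m=(Z>20)&(Z<32)&(W[...,0]>600)&(W[...,0]<680)&(W[...,1]>20)
n,l,st,_=cv2.connectedComponentsWithStats(m.astype(np.uint8));k=1+np.argmax(st[1:,4]);m=l==k
print(st[k],cv2.minAreaRect(W[m][:,:2].astype(np.float32)))
for c in [440,450,460,470]:
    q=np.where(m[:,c])[0]; print("lip col",c,q.min(),W[q.min(),c],q.max(),W[q.max(),c])
for rr in [140,145,150,155]:
    q=np.where(m[rr])[0]; print("lip row",rr,W[rr,q.min()],W[rr,q.max()])
# rail top (z 20)
for c in [270,300,330,360,390,440]:
    z=Z[90:160,c]; print("col",c,[ (90+i,W[90+i,c]) for i in range(1,70) if abs(z[i]-z[i-1])>3][:4])
# plate
m=(Z>94)&(Z<112)&(np.abs(W[...,0]-540)<70)&(np.abs(W[...,1]-100)<70)
for rr in [170,180,240,]:
    q=np.where(m[rr])[0]; print("plate row",rr,W[rr,q.min()],W[rr,q.max()])
for c in [240,260,340,380,400,420]:
    q=np.where(m[:,c])[0]; print("plate col",c,W[q.min(),c],W[q.max(),c])
s=cv2.cvtColor(r["image"],cv2.COLOR_RGB2BGR)[100:320,380:520];cv2.imwrite("pics/f.png",cv2.resize(s,None,fx=2.7,fy=2.7))
E
```

```text
(148, 405) [610.2 148.7  13.3] [136 135 130]
(148, 411) [614.1 148.8  14.9] [81 79 76]
(148, 416) [613.  149.8  26.2] [125 121 114]
(148, 420) [614.9 149.9  28.4] [191 182 174]
(148, 425) [618.7 149.8  27.9] [185 178 166]
(148, 435) [627.5 149.4  24.4] [208 199 191]
(148, 490) [666.5 149.   25.7] [204 193 185]
(148, 460) [645.1 149.2  25.3] [202 194 185]
[  415    94   110   216 12940] ((643.9794311523438, 103.34027862548828), (165.85987854003906, 66.44205474853516), 88.16646575927734)
lip col 440 135 [629.7 158.6  25. ] 302 [648.8  20.5  21.1]
lip col 450 135 [636.7 158.5  25.2] 301 [656.7  21.8  21.7]
lip col 460 135 [643.5 158.4  25.9] 302 [665.4  20.5  21.5]
lip col 470 103 [650.4 180.2  20.6] 302 [673.1  21.1  22.5]
lip row 140 [612.7 155.4  27.1] [675.  154.8  31.3]
lip row 145 [613.  152.   27.4] [676.3 151.3  30.5]
lip row 150 [613.5 148.3  25.4] [675.2 147.9  31. ]
lip row 155 [613.  144.9  27.4] [676.  144.3  30.6]
col 270 [(96, array([508.6, 187.4,  13.7])), (97, array([508.7, 186.3,  19. ])), (131, array([508. , 162.7,  13.4]))]
col 300 [(96, array([530.4, 187.1,  12.7]))
[... 369 characters left out ...]
93.8, 185.1,  19.4])), (132, array([597.5, 160.7,  14.2]))]
col 440 [(96, array([632.2, 185.7,  13. ])), (97, array([629.3, 184.6,  19.1])), (132, array([634.5, 160.2,  14.8])), (135, array([629.7, 158.6,  25. ]))]
plate row 170 [491.  147.3 102.7] [590.2 145.9 102.7]
plate row 180 [490.8 142.4 102.7] [589.9 140.9 102.5]
plate row 240 [490.6 111.1 103.2] [589.  109.8 103.4]
plate col 240 [496.  151.9 101.9] [493.4  96.1 102.6]
plate col 260 [505.7 151.7 101.1] [504.5 108.4 104. ]
plate col 340 [544.5 151.2 101.8] [547.2  77.7 102.2]
plate col 380 [563.8 151.  102.2] [568.4  81.2 103.4]
plate col 400 [573.8 150.8 101.2] [580.4  73.5 102.2]
plate col 420 [583.1 150.7 102.1] [589.2  89.7 103.1]
```

View pics/f.png

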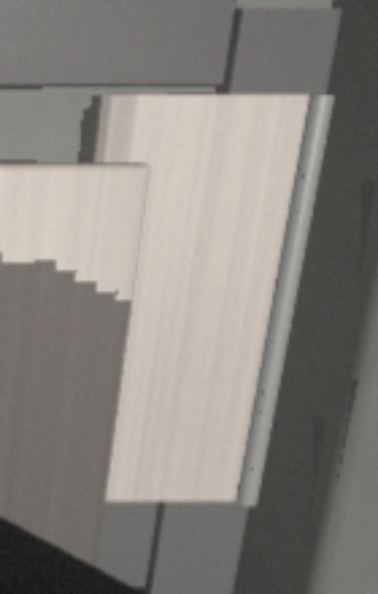

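Wrist view: the plate is parallel to the bay at -0.8°, its far edge is at x≈589, and the lip front is at x≈612.5. The bay centre is 1.3 mm to the right of the plate's centre line. I'll shift and go down to about 3 mm above the deck.

>>> drive_tool(rows=[-0.05,0.3,1,0,0,0,0.5,-0.12,0.8,3,0,0,0,0.5,-0.12,0.8,5.5,0,0,0,0.5,-0.12,0.8,7,0,0,0,0.5,-0.12,0.8,7.8,0,0,0,0.5,-0.12,0.8,8.2,0,0,0,0.5,-0.12,0.8,8.2,0,0,0,0.5])

```text
time_s: 9.52
tcp_pos: [522.6, 100.2, 29.6]
tcp_rot: [0.0, 0.712, 0.702, 0.0]
ft_force: [1.0, -0.8, -1.6]
grip_width: 0.096
```

```bash
python3 - <<'E'
from h import *
p,R,o=pose(); print(p,R.as_matrix().round(4)[2],o["time_s"],o["ft_force"],o["torque"])
r=eyes.read_camera("side"); i=r["image"][:,:,::-1]
cv2.imwrite("pics/g_side.png",cv2.resize(i[160:260,220:350],None,fx=5,fy=5,interpolation=cv2.INTER_CUBIC))
r=eyes.read_camera("wrist");cv2.imwrite("pics/g_wrist.png",r["image"][:,:,::-1])
W=cloud(r);np.set_printoptions(precision=1,suppress=True)
print([W[rr,c] for rr in (210,) for c in range(250,440,12)])
E
```

```text
[522.60367806 100.23497226  29.61749227] [-0.e+00  6.e-04 -1.e+00] 9.525 [ 0.97283095 -0.82260484 -1.64967763] [ 0.03961962 -0.03146063 -0.02984903]
[array([508.5, 125.6,  21.4]), array([514.5, 125.6,  21.6]), array([521. , 130.4,  38.6]), array([526.3, 130.4,  39. ]), array([532.7, 124.9,  20.2]), array([538.7, 125.2,  21.4]), array([544.8, 125. ,  20.9]), array([550.8, 125. ,  21.2]), array([556.6, 125.2,  22.5]), array([562.6, 125.1,  22.2]), array([568.5, 125.1,  22.7]), array([575.1, 124.6,  21. ]), array([581.7, 124.1,  19.6]), array([587.1, 124.4,  21.1]), array([592.9, 124.5,  21.8]), array([603. , 122. ,  13.6])]
```

View pics/g_side.png

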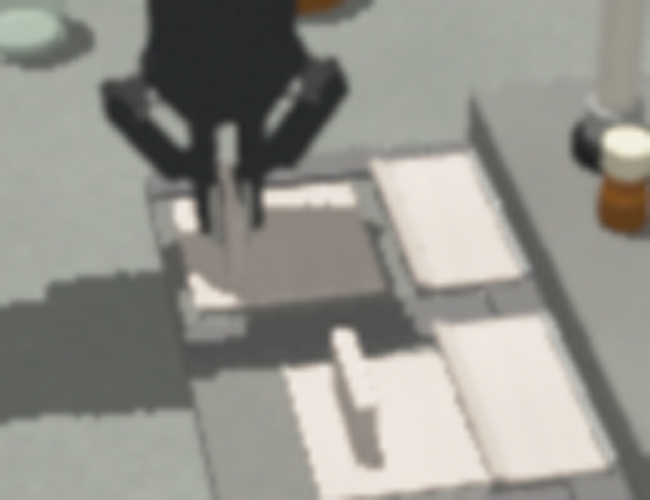

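View pics/g_wrist.png

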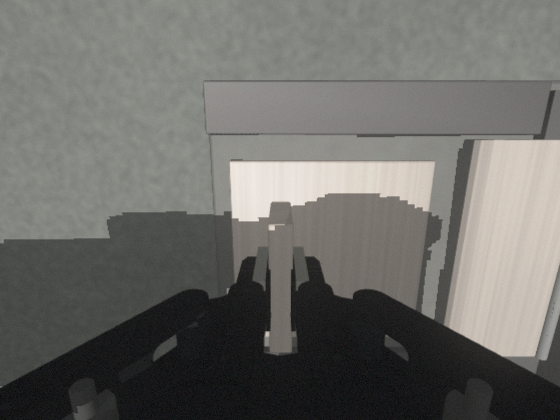

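The side and wrist views show the strip inside the bay, parallel to the rails (rail at row 135, plate edge at row 160). The plate edge (col 433) sits before the lip (col 470). I'll lower it to contact in small steps.

>>> drive_tool(rows=[0,0,0.1,0,0,0,0.5,0,0,0.2,0,0,0,0.5,0,0,0.3,0,0,0,0.5,0,0,0.3,0,0,0,0.5])

```text
time_s: 10.12
tcp_pos: [522.3, 100.2, 26.3]
tcp_rot: [-0.0, 0.712, 0.702, -0.0]
ft_force: [-0.5, 0.6, -1.6]
grip_width: 0.1
```

```bash
cat > s.py <<'E'
from h import *
np.set_printoptions(precision=2,suppress=True)
p,R,o=pose(); print(p,R.as_matrix()[2].round(4),o["time_s"],o["ft_force"],o["torque"],o["grip_width"])
E
python3 s.py
```

```text
[522.27 100.23  26.28] [-0. -0. -1.] 10.125 [-0.49  0.63 -1.62] [ 0.05  0.03 -0.02] 0.09981109884572538
```

>>> drive_tool(rows=[0,0,0.05,0,0,0,0.5,0,0,0.1,0,0,0,0.5,0,0,0.1,0,0,0,0.5])

```text
time_s: 10.5
tcp_pos: [522.3, 100.2, 26.2]
tcp_rot: [-0.0, 0.712, 0.702, -0.0]
ft_force: [-4.6, -0.3, 7.8]
grip_width: 0.096
```

```bash
python3 s.py
```

```text
[522.31 100.25  26.21] [-0. -0. -1.] 10.5 [-4.63 -0.28  7.78] [-0.05  0.68 -0.02] 0.09606146358493023
```

Contact made, with about 9 N of press relative to free hang. I'll slide in gently, first part.

>>> drive_tool(rows=[0,0.1,0,0,0,0,0.5,0,0.3,0,0,0,0,0.5,0,0.6,0,0,0,0,0.5,0,0.9,0,0,0,0,0.5,0,1.2,0,0,0,0,0.5,0,1.5,0,0,0,0,0.5,0,1.8,0,0,0,0,0.5,0,2,0,0,0,0,0.5,0,2,0,0,0,0,0.5])

```text
time_s: 11.62
tcp_pos: [542.4, 100.0, 26.2]
tcp_rot: [-0.0, 0.712, 0.702, -0.0]
ft_force: [-4.0, -0.1, 7.2]
grip_width: 0.101
```

```bash
python3 s.py; python3 - <<'E'
from h import *
r=eyes.read_camera("side"); i=r["image"][:,:,::-1]
cv2.imwrite("pics/i_side.png",cv2.resize(i[160:260,220:350],None,fx=5,fy=5,interpolation=cv2.INTER_CUBIC))
r=eyes.read_camera("wrist");cv2.imwrite("pics/i_wrist.png",r["image"][:,:,::-1])
E
```

```text
[542.43 100.02  26.2 ] [-0. -0. -1.] 11.625 [-4.05 -0.13  7.16] [ 0.03  0.59 -0.02] 0.10082743563669451
```

View pics/i_side.png

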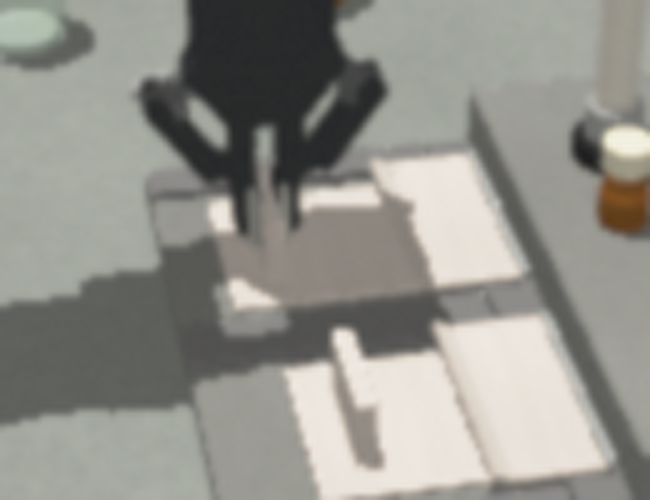

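View pics/i_wrist.png

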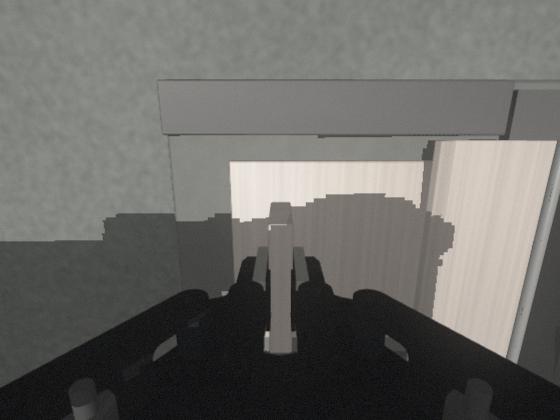

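The far edge has gone under the flare (wrist col ~425) and the lip is still level. Sliding the remaining 15 mm.

>>> drive_tool(rows=[0,0.1,0,0,0,0,0.5,0,0.3,0,0,0,0,0.5,0,0.6,0,0,0,0,0.5,0,0.9,0,0,0,0,0.5,0,1.2,0,0,0,0,0.5,0,1.4,0,0,0,0,0.5,0,1.5,0,0,0,0,0.5,0,1.5,0,0,0,0,0.5])

```text
time_s: 12.72
tcp_pos: [557.3, 99.8, 26.2]
tcp_rot: [-0.0, 0.712, 0.702, -0.0]
ft_force: [-4.4, -0.0, 7.9]
grip_width: 0.096
```

```bash
python3 s.py; python3 - <<'E'
from h import *
np.set_printoptions(precision=1,suppress=True)
r=eyes.read_camera("side"); i=r["image"][:,:,::-1]
cv2.imwrite("pics/j_side.png",cv2.resize(i[160:260,220:350],None,fx=5,fy=5,interpolation=cv2.INTER_CUBIC))
W=cloud(r);Z=W[...,2]
for nm,y0 in(("L",98),("R",-58)):
    m=(np.abs(W[...,0]-640)<15)&(np.abs(W[...,1]-y0)<50)&(r["image"].min(2)>120);print(nm,m.sum(),np.nanmedian(Z[m]))
r=eyes.read_camera("wrist");cv2.imwrite("pics/j_wrist.png",r["image"][:,:,::-1]);W=cloud(r);Z=W[...,2]
for rr in (175,185,195):
    a=W[rr]; st=[(c,a[c]) for c in range(215,470) if abs(a[c,2]-a[c-1,2])>2.0]; print(rr,st)
for c in (400,440,480): print(W[200,c])
for c in (245,340,380): print([ (x,W[x,c]) for x in range(100,175) if abs(Z[x,c]-Z[x-1,c])>2.5])
for n in("strip_edge","nose_left","strip"):
  for c in("side","wrist"): print(n,c,[(np.round(d["at"]),round(d["confidence"],2)) for d in models.spot_point(n,c)][:2])
E
```

```text
[557.27  99.81  26.22] [-0. -0. -1.] 12.725 [-4.42 -0.04  7.92] [-0.03  0.7   0.02] 0.09626134895295074
L 229 26.186883809691697
R 324 26.4125858605968
175 [(230, array([534. , 143.2,  18.4])), (243, array([540.4, 143.2,  18.9])), (314, array([574.7, 142.8,  19.4])), (340, array([587.3, 142.6,  19.2])), (399, array([613. , 143.5,  26.5])), (417, array([622.2, 143. ,  24.4]))]
185 [(230, array([533.3, 137.8,  16.1])), (231, array([534.3, 138.4,  19.1])), (304, array([569.9, 138. ,  19.5])), (361, array([598.4, 137. ,  16.5])), (362, array([598.3, 137.4,  18.8])), (398, array([612.7, 138.9,  27.1])), (413, array([620.6, 138.3,  24.7])), (447, array([637.3, 137.8,  23.4])), (467, array([646.5, 137.8,  23.8]))]
195 [(231, array([533.8, 133. ,  17.6])), (264, array([550.3, 133.2,  19.5])), (265, array([550.7, 132.7,  17.3])), (333, array([584.1, 132.8,  19.6])), (370, array([602.3, 132.6,  19.6])), (371, array([603.7, 131.8,  16.5])), (397, array([612.7, 134.1,  26.9])), (409, array([618.6, 133.9,  26.2]))]
[613.6 132.2  28.8]
[633.6 131.2  25.9]
[653.5 130.5  24.4]
[(123, array([542.4, 167.4,  18.6])), (135, array([541.6, 161.8,  13.3])), (158, array([541. , 150.6,  12.8])), (161, array([541.6, 149.9,  18.7]))]
[(135, array([587.6, 161.1,  13.4])), (160, array([587.3, 149.6,  17.5]))]
[(135, array([607. , 160.9,  13.5]))]
strip_edge side [(array([633.,  99.,  14.]), 0.74)]
strip_edge wrist []
nose_left side [(array([611., 103.,  22.]), 0.86)]
nose_left wrist [(array([612.,  99.,  24.]), 0.83)]
strip side [(array([580.,  98.,  17.]), 0.57)]
strip wrist [(array([580.,  99.,   7.]), 0.68)]
```

View pics/j_side.png

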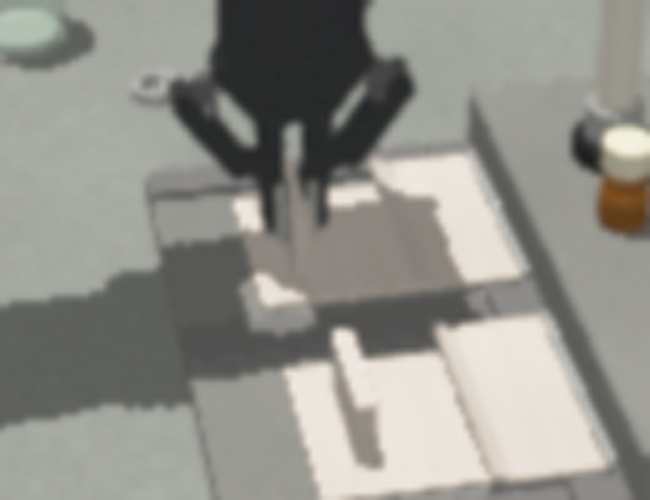

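View pics/j_wrist.png

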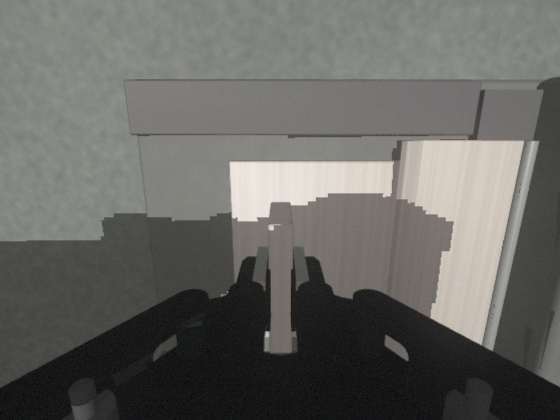

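The edge is about 20 mm under the lip: 20.0 from the TCP, 20.7 from the rear edge. It's centred within 1 mm, and the lip is level with the other one. I'll trim the press slightly and let it settle.

>>> drive_tool(rows=[0,0,0.01,0,0,0,0.5,0,0,0.01,0,0,0,0.5,0,0,0.01,0,0,0,0.5,0,0,0.01,0,0,0,0.5,0,0,0.01,0,0,0,0.5,0,0,0.01,0,0,0,0.5])

```text
time_s: 13.88
tcp_pos: [557.3, 99.8, 26.2]
tcp_rot: [-0.0, 0.712, 0.702, -0.0]
ft_force: [-5.7, -0.9, 8.2]
grip_width: 0.1
```

```bash
python3 s.py; python3 -c "
from h import *
for i in range(3): eyes.read_camera('top'); print(manip.get_obs()['ft_force'])"
```

```text
[557.27  99.82  26.24] [-0. -0. -1.] 13.875 [-5.68 -0.94  8.16] [-0.03  0.77  0.04] 0.09962912991927479
[-4.3516307   0.01596825  8.1686512 ]
[-4.86470111  0.77624662  7.17885504]
[-5.04234457  0.19481594  7.02996108]
```

>>> drive_tool(rows=[0,0,0.02,0,0,0,0.5,0,0,0.02,0,0,0,0.5,0,0,0.02,0,0,0,0.5,0,0,0.02,0,0,0,0.5])

```text
time_s: 14.52
tcp_pos: [557.3, 99.8, 26.2]
tcp_rot: [-0.0, 0.712, 0.702, -0.0]
ft_force: [-5.5, -0.1, 9.1]
grip_width: 0.1
```

```bash
python3 s.py; python3 -c "
from h import *
for i in range(4): r=eyes.read_camera('side'); print(manip.get_obs()['ft_force'])
W=cloud(r)
for y0 in(98,-58):
    m=(np.abs(W[...,0]-640)<15)&(np.abs(W[...,1]-y0)<50)&(r['image'].min(2)>120);print(np.nanmedian(W[...,2][m]))"
```

```text
[557.29  99.8   26.23] [-0. -0. -1.] 14.525 [-5.47 -0.09  9.1 ] [-0.05  0.77  0.03] 0.09977087063397592
[-5.17616657  0.5342422  10.2016335 ]
[-5.99463191 -0.10766952  9.95904215]
[-5.1870875   0.20353742  9.79482344]
[-5.79681996 -0.1297017   9.90138093]
26.234334804520387
26.261348821791945
```

Press is about 9.9 N and steady, and both lips are level. Handing in.

```bash
python3 -c "
from rig import hand_in
print(hand_in())"
```

```text
the job is handed in; nothing more can be done
None
```

The loose strip is in the left bay, the one with the column behind it, with its far edge about 20 mm under the lip. I handed in at about 15 s of the 43 s limit, still gripping the rib and pressing the strip flat on the deck.

Last checks:
- **Depth under the lip:** 20.0 mm worked out from the arm's position and 20.7 mm from the strip's rear edge in the wrist camera, so the two agree to within 1 mm.
- **Position in the bay:** the strip is centred to within about 1 mm and runs parallel to the rails.
- **Lip:** not lifted; its top reads 26.2 mm, and the untouched right lip reads 26.3 mm.
- **Press:** about 9.9 N, steady. The strip's own weight adds roughly 1.4 N on the deck. There is also a leftover backward pull of about 5 N from sliding it in.
- **Bystanders:** they look undisturbed in the later pictures, but I did not measure each one again at the end.

No check failed.

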